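# Clip a split duplicating flask shut

### The job

Close the split flask by sliding its loose half along the rails until it meets the fixed half fully, with no gap. Then squeeze the spring clip open, bring its jaws square over the pair of ears that stick out of the closed flask so that both ears are between them, and let it close, leaving the clip gripping both ears. Do not knock the bowl, the bottle or the plaster cast about.

Things in the scene. Friction and masses are not known exactly. Their poses are not given: they have to be found in the camera images.
- flask: grey base plate, fixed, 10 mm thick, carrying the fixed aluminium half. Origin: on the bench under the middle of the fixed half's parting face; z up. The loose half slides along y. Base: y -160 to +70, x -50.5 to +50.5 mm; guide rails at x = +-44.5 to 50.5 mm, tops 16 mm (ear side) and 32 mm above the bench.
- ear (a point): the point on the flask's parting plane (its y = 0) in the middle of the ears: x = -60 mm of the flask, 46 mm above the bench; axes as the flask's. Ears: flat upright tabs, one on each half, 8 mm thick, sticking out from x = -43 to -75 mm, from 22 to 70 mm above the bench. Closed, the two make 16 mm, centred here.
- half: the loose aluminium half, 0.25 to 0.5 kg, mirror image of the fixed one, standing on the base between the rails (1.5 mm play each side). Origin: at its underside, middle of its open parting face; axes as the flask's; it fills y -60 to 0, z 0 to 60 mm, its ear y -8 to 0 mm. Closed when its origin is right above the flask's, 10 mm higher.
- half_back (a point): middle of the outer face of the loose half's back wall (y = -60 mm, 35 mm above its underside), where it may be pushed
- clip: steel spring clip with black handles, clothes-peg kind, 128 mm long, lying on its side, 30 mm high, 0.09 kg. Origin: on its hinge pin, at the underside; z along the pin (up), x towards the jaws (tips at +58 mm), handles back to x = -70 mm, spread along y, 70 mm over their ends. The jaws are free inside for 40 mm behind the tips.
- bite (a point): middle of the clip's jaw pads, on its mid-plane: x = +50 mm of the clip, at half height (15 mm)
- squeeze (a point): middle between the handles where they are best squeezed: x = -45 mm of the clip, at half height (15 mm). Closed, the handles are 53 mm over all here; fully squeezed (about 14 N) they lie parallel, about 20 mm over all, and the jaws stand 38 mm apart.
- clip_jaw (a joint): how far each of the two jaws is swung from the mid-plane: 0 closed, 0.14 gripping 16 mm, 0.34 fully open (rad); sprung shut
- bowl: grey mixing bowl, 100 mm across, 50 mm high, origin at its underside
- bottle: white bottle, 52 mm across, 130 mm high, origin at its underside
- cast: plaster dental cast, 60 x 65 mm, 30 mm high, origin at its underside
- fixed_back (a point): middle of the outer face of the fixed half's back wall (y = +60 mm of the flask, 45 mm above the bench). The fixed half is an open-topped shell 86 mm wide (x), 60 mm deep (y 0 to +60), its top 70 mm above the bench, walls 8 mm, with a small plaster dental cast inside.
There are look-alikes about, which are no part of the job. What is shaped like the half but purple is not meant. Several things look just like the clip: the one meant starts farthest to the robot's right.

How it is judged:
On the way, in this order (a step that is already met when the one before it is completed fails the run):
1. the loose half is slid home against the fixed half (gap under 3 mm), with the clip still off the ears (y of half in the frame of flask above -0.003 m and distance between bite and ear above 0.04 m), for 0.2 s.
2. the clip's jaws are held open around the ears (value of joint clip_jaw above 0.17 rad and distance between bite and ear below 0.03 m), for 0.05 s.
At the end, for the whole second after the job is handed in: Loose half home (gap under 3 mm, not lifted over 4 mm); released clip at rest, over 3 N on each half, jaws swung 0.09 to 0.2 rad, pad middle on the ears (at least 2 mm inside the outer edge, from 4 mm below to 2 mm above them), its long axis within 0.3 rad of the flask's x (y of half in the frame of flask above -0.003 m and z of half in the frame of flask below 0.014 m and x of bite in the frame of flask between -0.073 and -0.04 m and z of bite in the frame of flask between 0.018 and 0.072 m and angle between the x axis of clip and the x axis of flask, either way round below 0.3 rad and value of joint clip_jaw between 0.09 and 0.2 rad and contact force between clip and half above 3 N and contact force between clip and flask above 3 N and linear speed of clip below 0.02 m/s); the robot touches nothing.
It fails at once if the bowl is moved over 30 mm (distance of bowl from where it was at the start of the episode above 0.03 m).
It fails at once if the bottle is moved over 30 mm (distance of bottle from where it was at the start of the episode above 0.03 m).
It fails at once if the plaster cast is moved over 30 mm (distance of cast from where it was at the start of the episode above 0.03 m).
It also fails if it takes over 58 s, if anything falls off the work surface, if the arm or the gripper's body presses on something with over 40 N, if the wrist force passes 120 N, or if a joint passes its speed limit or range.

### The arm

A 7-joint arm with a two-finger parallel gripper is mounted at the origin on the work surface. World frame = base frame: x ahead of the robot, y to its left, z up, the work surface at z = 0. Lengths are in m, angles in rad, forces in N, time in s.
With the tool pointing down it reaches from about 0.35 to 0.9 m from the base axis. Payload 8.1 kg.
Tool frame: the origin (TCP) lies at the very end of the fingers, on their centre line; the grasp point (between the pads) lies 19 mm behind it; z points along the fingers, y is the line along which they close (so a half turn about z gives the same grasp; the last joint's range is limited). The gripper opens to 92 mm and grips with 3 to 60 N. Pads are 19 mm wide; open, the fingers measure 130 mm over their backs; the gripper's body (75 mm by 190 mm) begins 47 mm behind the grasp point.
Start: joints at [-1.228, 0.434, 0.025, 1.573, -0.012, 1.134, -0.075], TCP at [0.27, 0.564, 0.227] pointing down, gripper open.
Joint ranges: [-2.62, 2.62], [-0.44, 2.09], [-1.27, 1.32], [0.08, 2.57], [-1.32, 4.46], [0.12, 2], [-2.74, 2.74]. Speed limits (rad/s): [2.22, 2.22, 3.01, 3.01, 3.14, 3.14, 3.14].

### API

Orientations are given as a rotation vector (axis times angle).
In Python, from cell import arm gives the robot as it stands.
- The arm moves only by the tool carry_out, never from a script. Its argument "commands" is a list of rows, each a list of 7 numbers: the opening, from 0 (shut) to 1 (fully open), then the shift along the tool's x, y, z each as a share of 0.025 m, from -1 to 1, then the turn, a rotation vector about the tool's x, y, z each as a share of 0.1 rad, from -1 to 1. A call has 1 to 8 rows; each row shifts and turns the commanded pose from where the row before left it, along the tool's axes as they then stand; what a row does not reach is not made up. A row lasts 1/10 s, in which the tool goes at most 50 mm and 8.59 degrees, less where a joint would pass 70% of its speed; a pose out of reach is approached as far as the arm can. A call with a number of a shift or a turn outside -1 to 1 is refused whole. A call with a gripper value outside its range is refused whole. The fingers move at their own pace and stop on an object; "squeeze" is the grip in N (left out, the last holds). Time passes only in rows, so rows that do not move let the fingers close. It gives the time, the measured TCP pose, the force, the opening and the grip force at its end, in the units of the state.
- arm.observe(): the state, without advancing time (a new reading comes with each control period).
- arm.get_image(name): name is "scene" or "top" or "wrist"; returns a dict with "pixels" (480x640x3 uint8, red, green, blue), "range_z" (480x640 float32, m along the optical axis (not along the pixel's ray), 0 where there is no reading), "mtx" (3x3 intrinsics, pixels), "R" (3x3) and "t" (3): a world point X has camera coordinates R X + t; the wrist camera has in their place "tool_from_camera" (4x4, takes a point from camera to tool coordinates, whose origin is the TCP and whose axes are the flange's). Camera axes: x right, y down, z forward; pixel columns grow to the right and rows downward; lengths in m; the calibration is good to about 2 mm. A picture is of the moment at which its call begins: read the wrist's pose just before it.
- arm.sign_off(): hands the job in; it is judged then, once.
The state is a dict: "clock": time; "joints": joint angles; "dq": joint speeds; "joint_efforts": joint torques, N m; "position": TCP position; "ee_rot": TCP orientation; "force": force on the tool from outside, world axes, zero at the start; "ft_torque": the same for the moment, N m; "width": opening from 0.0 (shut) to 1.0 (fully open); "gripper_force": force on a finger pad.
Only numpy, scipy, OpenCV 4.12 (cv2) and the standard library are available. Lean on these libraries where they do the work, as an engineer would, in place of code of your own. Each camera call takes 0.05 s, during which the arm holds its last target. There are 200 camera calls.

## Working session

There is one attempt and no reset: what is moved stays moved. The work goes in short steps, Python scripts to look and compute and a tool call to move; the robot and the scene stay as the last step left them, time stands still between calls to the robot, and variables do not carry over. Pictures are saved under pics/ and viewed, at most 10 in all, crops included, and the job is handed in when it is done.

Besides the shell and the picture viewer there is one more tool, called after ">>>" in YAML: its name, and indented under it one key for each argument. carry_out: Moves the arm, as the interface text tells. Shift numbers are shares of 0.025 m and turn numbers shares of 0.1 rad, none past 1 either way. Its arguments: {"type":"object","properties":{"commands":{"type":"array"},"squeeze":{"type":"number"}},"required":["commands"]}

```bash
mkdir -p pics; ls
cat > h.py <<'E'
import numpy as np,cv2
from cell import arm
from scipy.spatial.transform import Rotation as Rn
def cloud(im):
    z=im["range_z"];K=im["mtx"];v,u=np.mgrid[:480,:640]
    P=np.stack([(u-K[0,2])/K[0,0]*z,(v-K[1,2])/K[1,1]*z,z],-1)
    return (P-im["t"])@im["R"]
def ray(im,px,z):
    d=np.linalg.inv(im["mtx"])@np.r_[px,1]; d=im["R"].T@d; c=-im["R"].T@im["t"]
    return c+d*(z-c[2])/d[2]
def save(im,n): cv2.imwrite("pics/"+n,im["pixels"][...,::-1])
E
python3 - <<'E'
from h import *
import pickle
print(arm.observe())
for n in("scene","top"):
    im=arm.get_image(n); save(im,n+"0.png"); pickle.dump(im,open(n+"0.pkl","wb"))
    print(n,im["mtx"].tolist(),np.round(-im["R"].T@im["t"],3),(im["range_z"]>0).mean())
    np.set_printoptions(precision=3,suppress=True); print(im["R"])
E
```

```text
pics
{'clock': 0.0, 'joints': array([-1.22759563,  0.43523954,  0.02497863,  1.5741147 , -0.01160205,
        1.13401951, -0.07511919]), 'dq': array([-0.00042742, -0.00041181,  0.00016068, -0.00039208,  0.00111793,
       -0.00080579,  0.00039767]), 'joint_efforts': array([-3.54185613e-04, -6.67838573e+01,  9.84919667e-01, -3.14473557e+01,
       -6.05607172e-02,  4.25156776e-02,  1.57961535e-04]), 'position': array([0.26931441, 0.56341031, 0.22592796]), 'ee_rot': array([-6.94575787e-01, -3.06362697e+00,  2.54737600e-03]), 'force': array([ 0.71178467, -0.03650858, -0.88776158]), 'ft_torque': array([-0.01578165,  0.0196262 ,  0.04310364]), 'gripper_force': 0.0, 'width': 1.0009567764371814}
scene [[496.4185877106912, 0.0, 315.7877459879493], [0.0, 496.4185877106912, 243.8839345449482], [0.0, 0.0, 1.0]] [1.405 0.707 0.737] 0.9880110677083334
[[-0.588  0.809  0.008]
 [ 0.451  0.336 -0.827]
 [-0.672 -0.482 -0.562]]
top [[601.8767246321322, 0.0, 323.1222825064006], [0.0, 601.8767246321322, 232.78158993848888], [0.0, 0.0, 1.0]] [0.277 0.126 1.683] 0.9959830729166667
[[-0.013 -1.     0.011]
 [-0.981  0.011 -0.192]
 [ 0.192 -0.013 -0.981]]
```

View pics/top0.png

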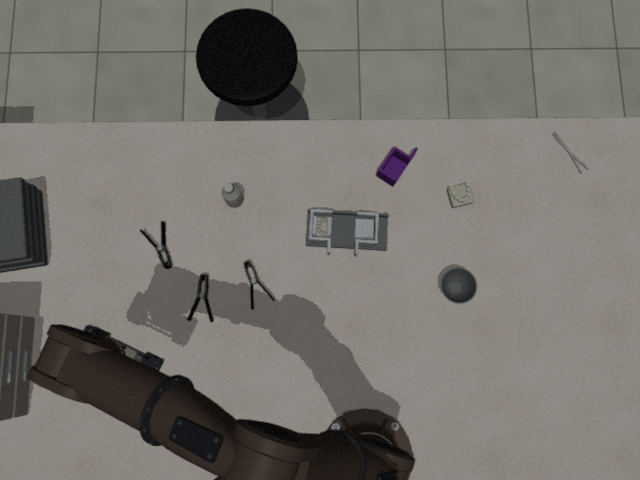

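View pics/scene0.png

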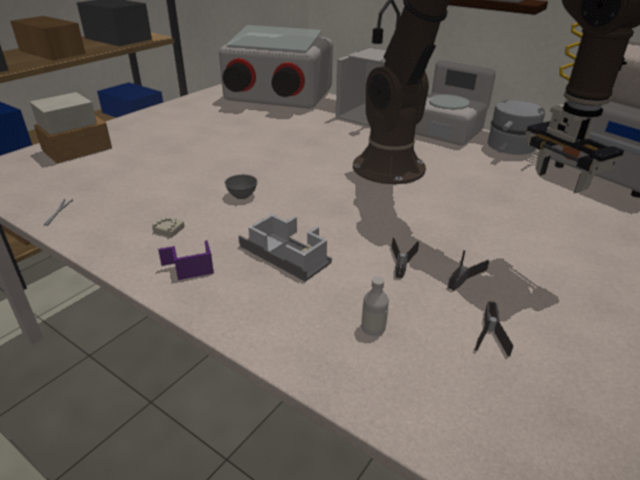

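The top view shows the flask at about (347,230), with the fixed half holding the cast on the left and the loose half on the right. Its ears point towards the robot, at (329,250) and (356,252). The three clips are at (162,245), (205,297) and (255,283); the one at (255,283) is farthest right. The scene view agrees. Bottle is at (232,193), bowl at (459,284) and cast at (460,195).

Run:
```python
from h import *
import pickle
np.set_printoptions(precision=4,suppress=True)
im=pickle.load(open("top0.pkl","rb")); P=cloud(im)
zt=np.median(P[150:200,300:360,2]);print("table",zt)
for n,(u0,u1,v0,v1) in dict(clip=(240,278,255,312),flask=(300,392,200,258)).items():
    m=P[v0:v1,u0:u1,2]>zt+.006
    if n=="clip": m&=im["pixels"][v0:v1,u0:u1].max(-1)<75
    k,l,s,c=cv2.connectedComponentsWithStats(m.astype(np.uint8))
    b=l==1+np.argmax(s[1:,4]); Q=P[v0:v1,u0:u1][b]
    print(n,b.sum(),np.percentile(Q[:,2],[5,50,95]),Q.min(0),Q.max(0),Q.mean(0)); print(cv2.minAreaRect(Q[:,:2].astype(np.float32)*1000))
for px in((329,252),(356,254),(255,283),(250,262),(252,307),(273,298)): print(px,ray(im,px,.03))
for n,px,z in(("bowl",(459,284),.05),("bottle",(232,193),.1),("cast",(460,195),.03)):print(n,ray(im,px,z))
s=arm.observe();print(Rn.from_rotvec(s["ee_rot"]).as_matrix())
w=arm.get_image("wrist");print(w["tool_from_camera"],w["mtx"])
```

```text
table 0.0012092702426961834
clip 227 [0.0152 0.0297 0.0364] [0.2774 0.1256 0.0093] [0.5242 0.3248 1.6832] [0.4618 0.2947 0.0432]
((380.6947937011719, 247.96072387695312), (311.953369140625, 72.49065399169922), 36.728485107421875)
flask 2910 [0.0088 0.0188 0.0728] [ 0.2774 -0.0913  0.0072] [0.6781 0.1579 1.6832] [0.6089 0.0378 0.0374]
((474.303466796875, 39.08257293701172), (245.91387939453125, 400.0921630859375), 87.85533905029297)
(329, 252) [0.5465 0.0882 0.03  ]
(356, 254) [0.54   0.0132 0.03  ]
(255, 283) [0.4626 0.2931 0.03  ]
(250, 262) [0.521  0.3075 0.03  ]
(252, 307) [0.397  0.3008 0.03  ]
(273, 298) [0.4208 0.2436 0.03  ]
bowl [ 0.4508 -0.2644  0.05  ]
bottle [0.7002 0.3504 0.1   ]
cast [ 0.7062 -0.2865  0.03  ]
[[-0.9022  0.4312 -0.0005]
 [ 0.4312  0.9022 -0.0013]
 [-0.0001 -0.0014 -1.    ]]
[[ 0.0006 -0.9638 -0.2667  0.0728]
 [ 1.      0.0006  0.0003 -0.0006]
 [-0.0002 -0.2667  0.9638 -0.1584]
 [ 0.      0.      0.      1.    ]] [[343.6476   0.     320.9966]
 [  0.     343.6476 249.1998]
 [  0.       0.       1.    ]]
```

>>> carry_out:
  commands:
    - [1,0,0,0,0,0,-1]
    - [1,0,0,0,0,0,-1]
    - [1,0,0,0,0,0,-1]
    - [1,0,0,0,0,0,-1]
    - [1,0,0,0,0,0,-0.45]
    - [1,-0.7,-0.98,0,0,0,0]
    - [1,-0.7,-0.98,0,0,0,0]
    - [1,-0.7,-0.98,0,0,0,0]

```text
clock: 0.95
position: [0.3223, 0.4893, 0.2263]
ee_rot: [-0.001, -3.141, 0.001]
force: [0.4, 0.3, 0.4]
width: 0.999
gripper_force: 0.0
```

>>> carry_out:
  commands:
    - [1,-0.7,-0.98,0,0,0,0]
    - [1,-0.7,-0.98,0,0,0,0]
    - [1,-0.7,-0.98,0,0,0,0]
    - [1,-0.7,-0.98,0,0,0,0]
    - [1,-0.7,-0.98,0,0,0,0]
    - [1,-0.7,-0.98,0,0,0,0]
    - [1,-0.7,-0.98,0,0,0,0]
    - [1,-0.7,-0.98,0,0,0,0]

```text
clock: 1.75
position: [0.4622, 0.2931, 0.2266]
ee_rot: [-0.001, -3.141, 0.0]
force: [-0.3, 0.4, -0.2]
width: 1.004
gripper_force: 0.0
```

>>> carry_out:
  commands:
    - [1,-0.7,-0.98,0,0,0,0]
    - [1,-0.7,-0.98,0,0,0,0]
    - [1,-0.7,-0.98,0,0,0,0]
    - [1,-0.7,-0.98,0,0,0,0]
    - [1,-0.7,-0.98,0,0,0,0]
    - [0,0,0,0,0,0,0]
    - [0,0,0,0,0,0,0]
    - [0,0,0,0,0,0,0]

```text
clock: 2.55
position: [0.5485, 0.1728, 0.2265]
ee_rot: [0.001, -3.141, -0.001]
force: [-0.6, -0.0, -0.8]
width: 0.788
gripper_force: 0.0
```

```bash
cat >> h.py <<'E'
def wrist():
    s=arm.observe(); im=arm.get_image("wrist"); T=np.eye(4); T[:3,:3]=Rn.from_rotvec(s["ee_rot"]).as_matrix(); T[:3,3]=s["position"]
    W=T@im["tool_from_camera"]; im["R"]=W[:3,:3].T; im["t"]=-W[:3,:3].T@W[:3,3]; im["s"]=s
    return im
E
python3 - <<'E'
from h import *
import pickle
im=wrist(); save(im,"w1.png"); pickle.dump(im,open("w1.pkl","wb")); s=im["s"]; print(s["clock"],s["position"],s["ee_rot"],s["width"],s["joints"])
E
```

```text
2.55 [0.54845348 0.17281835 0.22653582] [ 8.64609991e-04 -3.14086270e+00 -8.00175434e-04] 0.7879333591293792 [-0.45947403  0.35292526  0.08342966  1.70283065 -0.03337236  1.08768273
  1.20570357]
```

View pics/w1.png

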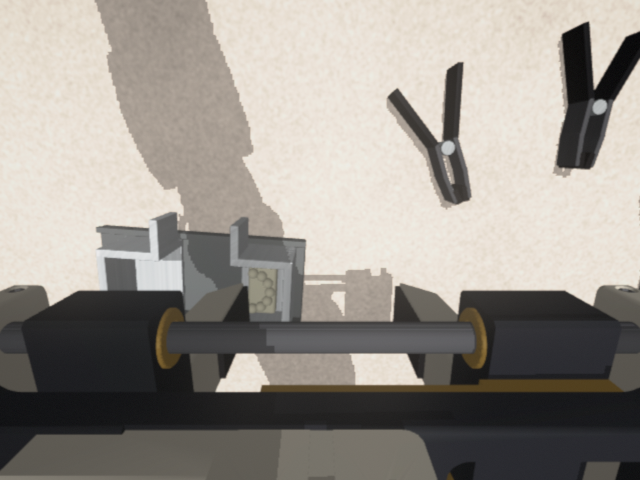

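The wrist view shows the target clip with its pin at (448,147), jaw tips at (458,200) and handle ends at (395,93) and (455,66). The gripper partly hides the flask at lower left, so I'll step back to see it.

>>> carry_out:
  commands:
    - [0,1,-0.6,0,0,0,0]
    - [0,1,-0.6,0,0,0,0]
    - [0,1,-0.6,0,0,0,0]
    - [0,1,-0.6,0,0,0,0]
    - [0,1,-0.6,0,0,0,0]
    - [0,0.5,-0.5,0,0,0,0]
    - [0,0,0,0,0,0,0]
    - [0,0,0,0,0,0,0]

```text
clock: 3.4
position: [0.4124, 0.0849, 0.2271]
ee_rot: [0.001, 3.14, 0.001]
force: [0.6, 0.3, 0.8]
width: 0.045
gripper_force: 0.0
```

Run:
```python
from h import *
import pickle
im=wrist(); save(im,"w2.png"); pickle.dump(im,open("w2.pkl","wb")); s=im["s"]; print(s["clock"],s["position"],s["ee_rot"],s["width"],s["joints"])
```

```text
3.4 [0.4123603  0.08494445 0.22713588] [5.55919102e-04 3.14019439e+00 1.04616628e-03] 0.04487111946606073 [-0.41144169  0.09640596  0.0887927   2.04177418 -0.0103519   1.00227694
  1.2529433 ]
```

View pics/w2.png

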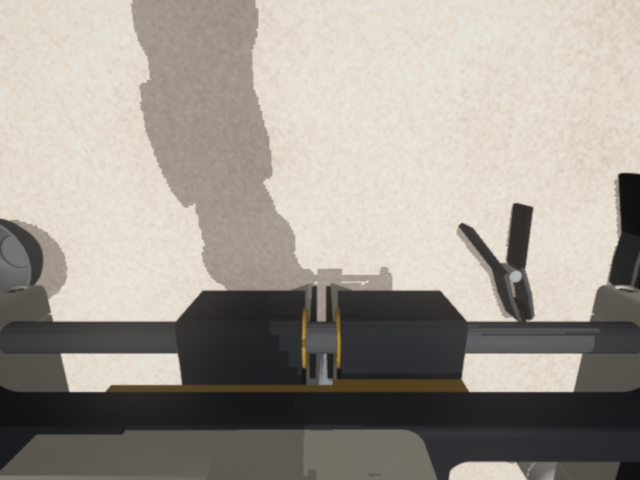

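I moved the wrong way for the flask: here it is hidden behind the gripper, and only the clip shows, pin at (515,276). That does give a second view of the clip. To see the flask I need to move forward.

>>> carry_out:
  commands:
    - [0,-1,-0.1,0,0,0,0]
    - [0,-1,-0.1,0,0,0,0]
    - [0,-1,-0.1,0,0,0,0]
    - [0,-1,-0.1,0,0,0,0]
    - [0,-1,-0.1,0,0,0,0]
    - [0,-1,-0.1,0,0,0,0]
    - [0,-1,-0.1,0,0,0,0]
    - [0,-1,-0.1,0,0,0,0]

```text
clock: 4.25
position: [0.6136, 0.065, 0.226]
ee_rot: [0.0, -3.142, -0.0]
force: [0.7, 0.2, -0.2]
width: 0.004
gripper_force: 0.0
```

>>> carry_out:
  commands:
    - [0,-1,-0.1,0,0,0,0]
    - [0,-1,-0.1,0,0,0,0]
    - [0,-1,-0.1,0,0,0,0]
    - [0,0,0,0,0,0,0]
    - [0,0,0,0,0,0,0]

```text
clock: 4.75
position: [0.687, 0.0572, 0.2255]
ee_rot: [-0.001, -3.14, 0.0]
force: [-1.1, 0.3, 0.4]
width: 0.009
gripper_force: 0.0
```

Run:
```python
from h import *
import pickle
im=wrist(); save(im,"w3.png"); pickle.dump(im,open("w3.pkl","wb")); s=im["s"]; print(s["clock"],s["position"],s["ee_rot"],s["width"],s["joints"])
```

```text
4.75 [0.68704553 0.05716086 0.22545753] [-6.43441232e-04 -3.14039693e+00  2.26622834e-04] 0.009475288923933881 [-0.25878083  0.5440604   0.16071684  1.4039125  -0.08892482  1.20188892
  1.48167399]
```

View pics/w3.png

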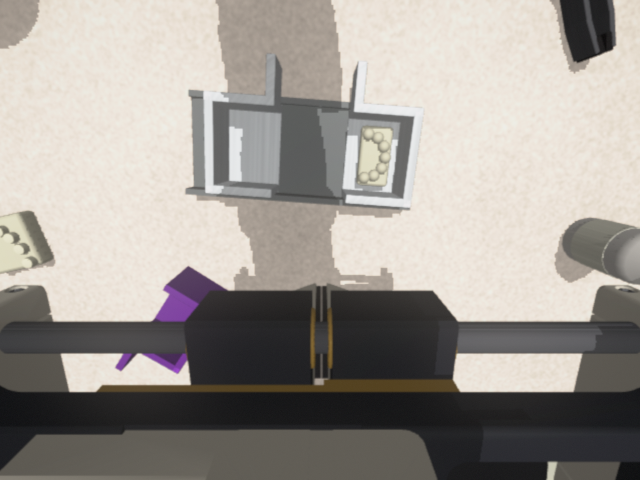

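The wrist view now shows the whole flask. The loose half is on the left (u 205–280) with its ear tip at (273,58). The fixed half with its cast is on the right (u 345–422) with its ear tip at (361,65). The purple look-alike is at (180,310) and the bottle at (605,248).

```bash
cat > m.py <<'E'
from h import *
np.set_printoptions(precision=4,suppress=True)
def flask(im,box=(180,430,40,230)):
    u0,u1,v0,v1=box
    P=cloud(im)[v0:v1,u0:u1]; ok=im["range_z"][v0:v1,u0:u1]>0
    m=(ok&(P[...,2]>.062)&(P[...,2]<.08)).astype(np.uint8)
    k,l,s,c=cv2.connectedComponentsWithStats(m); ids=[i for i in range(1,k) if s[i,4]>150]
    Q=P[m>0]; print("comps",[(s[i]+[u0,v0,0,0,0]).tolist() for i in ids],"top z",np.median(Q[:,2]))
    B=[];ybins=np.arange(Q[:,1].min()+.006,Q[:,1].max()-.006,.004)
    for a in ybins:
        q=Q[(Q[:,1]>=a)&(Q[:,1]<a+.004)]
        if len(q): B.append([a+.002,q[:,0].max()])
    B=np.array(B); B=B[B[:,1]>np.median(B[:,1])-.004]; p=np.polyfit(B[:,0],B[:,1],1); print("far-side line resid",np.std(B[:,1]-np.polyval(p,B[:,0])))
    th=-np.arctan(p[0]) # flask yaw: y axis=(-sin,cos)
    R=np.array([[np.cos(th),np.sin(th)],[-np.sin(th),np.cos(th)]])
    F=[P[l==i][:,:2]@R.T for i in ids]
    return th,R,F
E
python3 - <<'E'
from m import *
import pickle
for n,box in(("w3",(180,430,40,230)),("top0",(300,392,200,260))):
    im=pickle.load(open(n+".pkl","rb"))
    th,R,F=flask(im,box); print(n,"yaw",th)
    for f in F: print("  rot frame x",f[:,0].min(),f[:,0].max(),"y",f[:,1].min(),f[:,1].max()," ear y",np.percentile(f[f[:,0]<f[:,0].min()+.02][:,1],[2,50,98]),"n",len(f))
im=pickle.load(open("w3.pkl","rb"));t=pickle.load(open("top0.pkl","rb"))
P=cloud(im); print("table z",np.median(P[20:100,100:180,2]),"base z",np.median(P[130:180,300:335,2]))
# clip by dark mask in two views
for n,box in(("w1",(380,475,55,210)),("w2",(450,540,195,325))):
    im=pickle.load(open(n+".pkl","rb"));u0,u1,v0,v1=box;P=cloud(im)[v0:v1,u0:u1];m=((P[...,2]>.008)&(P[...,2]<.06)).astype(np.uint8)
    k,l,s,c=cv2.connectedComponentsWithStats(m);b=l==1+np.argmax(s[1:,4]);Q=P[b];print(n,b.sum(),"z",np.percentile(Q[:,2],[5,50,95,99]))
    px=im["pixels"][v0:v1,u0:u1].astype(int); mm=b&(px.min(-1)>140); vv,uu=np.nonzero(mm); print(" pin px",uu.mean()+u0,vv.mean()+v0,len(uu),Q.shape, P[mm].mean(0) if len(uu) else 0)
    r=cv2.minAreaRect(Q[:,:2].astype(np.float32)*1000);print(r);print(cv2.boxPoints(r))
    np.save(n+"clip.npy",Q)
E
```

```text
comps [[203, 54, 74, 144, 2866], [344, 61, 80, 147, 2731]] top z 0.07029463486281994
far-side line resid 0.0008486415116696272
w3 yaw -0.0669566168470188
  rot frame x 0.5322646350481867 0.6501226559240372 y -0.00538899154213293 0.05544963599710369  ear y [0.0474 0.0519 0.0553] n 2866
  rot frame x 0.5325157742114399 0.6507258725483734 y 0.12226712428222644 0.18270233964649168  ear y [0.1228 0.1265 0.1306] n 2731
comps [[309, 209, 24, 43, 251], [355, 211, 24, 43, 263]] top z 0.070290395692681
far-side line resid 0.0009458609018496296
top0 yaw -0.06718344616542053
  rot frame x 0.5339032220688079 0.652649870629711 y 0.12249452998336886 0.18224556850533294  ear y [0.1227 0.1258 0.1289] n 251
  rot frame x 0.5337326432480003 0.6525474826084603 y -0.005679690829829246 0.0548810630772756  ear y [0.0472 0.0509 0.0547] n 263
table z 0.000490209740859232 base z 0.010527276312733123
w1 3497 z [0.0107 0.0293 0.0315 0.0321]
 pin px 446.93037974683546 145.84810126582278 158 (3497, 3) [0.4675 0.2976 0.0301]
((463.71441650390625, 295.4330749511719), (128.67799377441406, 69.43595886230469), 21.59270668029785)
[[391.1141 304.0375]
 [416.6669 239.4743]
 [536.3148 286.8286]
 [510.7619 351.3918]]
w2 3033 z [0.0103 0.0277 0.0313 0.0319]
 pin px 515.0095238095238 277.3333333333333 105 (3033, 3) [0.4703 0.2984 0.0302]
((463.24713134765625, 294.78021240234375), (128.89743041992188, 69.11005401611328), 21.199161529541016)
[[390.6642 303.6915]
 [415.6552 239.2582]
 [535.83   285.8689]
 [510.8391 350.3022]]
```

Both views agree to 1–2 mm: tops at 70 mm, base at 10 mm, yaw −0.067 rad, gap about 67 mm. The next moves align the tool with the flask and bring it behind the loose half.

>>> carry_out:
  commands:
    - [0,0,0,0,0,0,0.67]
    - [0,0.42,-0.93,0,0,0,0]
    - [0,0.42,-0.93,0,0,0,0]
    - [0,0.42,-0.93,0,0,0,0]
    - [0,0.42,-0.93,0,0,0,0]
    - [0,0.42,-0.93,0,0,0,0]
    - [0,0.42,-0.93,0,0,0,0]
    - [0,0.42,-0.93,0,0,0,0]

```text
clock: 5.6
position: [0.6012, -0.101, 0.227]
ee_rot: [0.105, 3.139, 0.001]
force: [0.7, -0.6, -0.6]
width: 0.004
gripper_force: 0.0
```

>>> carry_out:
  commands:
    - [0,0,0,0.9,0,0,0]
    - [0,0,0,0.9,0,0,0]
    - [0,0,0,0.9,0,0,0]
    - [0,0,0,0.9,0,0,0]
    - [0,0,0,0,0,0,0]

```text
clock: 6.1
position: [0.5998, -0.0998, 0.1342]
ee_rot: [-0.105, -3.135, -0.001]
force: [0.3, 0.8, -0.2]
width: 0.004
gripper_force: 0.0
```

```bash
cat >> h.py <<'E'
th=-0.067; FR=np.array([[np.cos(th),np.sin(th)],[-np.sin(th),np.cos(th)]]); FO=np.array([.6075,.1225])
def inflask(p): return np.r_[FR@np.asarray(p)[:2]-FO, p[2]]
def rep():
    s=arm.observe(); M=Rn.from_rotvec(s["ee_rot"]).as_matrix()
    print(round(s["clock"],2),"in flask mm",np.round(inflask(s["position"])*1e3,1),"tool x yaw in flask",np.round(np.arctan2(M[1,0],M[0,0])-th,3),"zaxis",np.round(M[:,2],3),"F",np.round(s["force"],1),"w",round(s["width"],3),s["gripper_force"]); return s
E
python3 -c "
from h import *
rep()"
```

```text
6.1 in flask mm [  -2.4 -181.9  134.2] tool x yaw in flask 3.142 zaxis [-0.005  0.001 -1.   ] F [ 0.3  0.8 -0.2] w 0.004 0.0
```

>>> carry_out:
  commands:
    - [0,-0.1,0,0.85,0,0,0]
    - [0,0,0,0.85,0,0,0]
    - [0,0,0,0.85,0,0,0]
    - [0,0,0,0.85,0,0,0]
    - [0,0,0,0.76,0,0,0]
    - [0,0,0.6,0,0,0,0]
    - [0,0,0.4,0,0,0,0]
    - [0,0,0,0,0,0,0]

```text
clock: 6.9
position: [0.6078, -0.0725, 0.0344]
ee_rot: [0.1, 3.138, 0.003]
force: [0.1, 0.2, 0.3]
width: 0.001
gripper_force: 0.0
```

>>> carry_out:
  commands:
    - [0,0,0.4,0,0,0,0]
    - [0,0,0.4,0,0,0,0]
    - [0,0,0.4,0,0,0,0]
    - [0,0,0.4,0,0,0,0]
    - [0,0,0.4,0,0,0,0]
    - [0,0,0.4,0,0,0,0]

```text
clock: 7.5
position: [0.6105, -0.0155, 0.0327]
ee_rot: [-0.107, -3.14, 0.0]
force: [-0.0, -4.2, 2.4]
width: 0.003
gripper_force: 2.1
```

```bash
python3 -c "
from h import *
rep()"
```

```text
7.5 in flask mm [  2.6 -97.1  32.7] tool x yaw in flask 3.141 zaxis [-0. -0. -1.] F [-0.  -4.2  2.4] w 0.003 2.058471837808611
```

>>> carry_out:
  commands:
    - [0,0.05,0.3,0,0,0,0]
    - [0,0,0.2,0,0,0,0]
    - [0,0,0.1,0,0,0,0]
    - [0,0,0,0,0,0,0]

```text
clock: 7.9
position: [0.6102, -0.0006, 0.0326]
ee_rot: [-0.106, -3.14, -0.0]
force: [0.8, -1.5, 0.2]
width: 0.003
gripper_force: 0.8
```

Run:
```python
from h import *
rep(); im=arm.get_image("top"); save(im,"top1.png")
from m import *
P=cloud(im)[195:262,295:395]
m=(P[...,2]>.062)&(P[...,2]<.08); Q=P[m][:,:2]@FR.T-FO
cv2.imwrite("pics/top1c.png",cv2.resize(im["pixels"][190:270,280:400,::-1],(720,480)))
e=Q[(Q[:,0]<-.05)]; print(len(e),np.sort(e[:,1]*1e3).round(1)[[0,3,-4,-1]] if len(e)else 0, Q.min(0),Q.max(0))
```

```text
7.9 in flask mm [  1.4 -82.3  32.6] tool x yaw in flask 3.141 zaxis [-0.  0. -1.] F [ 0.8 -1.5  0.2] w 0.003 0.800911707628984
54 [-10.9 -10.5   5.8   6.3] [-0.0759 -0.0641] [0.0449 0.0598]
```

>>> carry_out:
  commands:
    - [0,0,0.08,0,0,0,0]
    - [0,0,0.08,0,0,0,0]
    - [0,0,0,0,0,0,0]

```text
clock: 8.25
position: [0.6102, 0.0032, 0.0326]
ee_rot: [-0.106, -3.139, -0.0]
force: [-0.1, -1.9, 0.3]
width: 0.002
gripper_force: 0.9
```

>>> carry_out:
  commands:
    - [0,0,0.08,0,0,0,0]
    - [0,0,0.04,0,0,0,0]
    - [0,0,0,0,0,0,0]

```text
clock: 8.55
position: [0.6101, 0.0038, 0.0325]
ee_rot: [-0.109, -3.139, 0.003]
force: [-0.8, -8.6, 0.8]
width: 0.005
gripper_force: 3.9
```

```bash
python3 -c "
from h import *
rep()"
```

```text
8.55 in flask mm [  1.  -77.9  32.5] tool x yaw in flask 3.139 zaxis [-0.001 -0.002 -1.   ] F [-0.8 -8.6  0.8] w 0.005 3.9324678145931102
```

>>> carry_out:
  commands:
    - [0,0,0.12,0,0,0,0]
    - [0,0,0,0,0,0,0]
    - [0,0,0,0,0,0,0]

```text
clock: 8.85
position: [0.61, 0.0038, 0.0326]
ee_rot: [-0.113, -3.138, 0.008]
force: [-2.2, -15.0, 2.2]
width: 0.005
gripper_force: 7.6
```

```bash
python3 -c "
from h import *
rep()"
```

```text
8.85 in flask mm [  0.9 -77.8  32.6] tool x yaw in flask 3.137 zaxis [-0.001 -0.005 -1.   ] F [ -2.2 -15.    2.2] w 0.005 7.6167902536690235
```

The half is home: it stopped dead against 15 N. I'll retreat and go to the clip, which both views put at pin (0.469, 0.298), yaw 0.373 and top 30 mm. That makes the squeeze point (0.427, 0.281).

>>> carry_out:
  commands:
    - [0,0,-0.9,0,0,0,0]
    - [0,0,-0.9,0,0,0,0]
    - [0.5,0,0,-0.97,0,0,0]
    - [1,0,0,-0.97,0,0,0]
    - [1,0,0,-0.97,0,0,0]
    - [1,0,0,-0.97,0,0,0]
    - [1,0,0,-0.97,0,0,0]
    - [1,0,0,-0.97,0,0,0]

```text
clock: 9.65
position: [0.6074, -0.0351, 0.179]
ee_rot: [-0.105, -3.139, -0.001]
force: [0.3, 0.6, -0.3]
width: 0.48
gripper_force: 0.0
```

>>> carry_out:
  commands:
    - [1,0.62,0.93,0,0,0,0]
    - [1,0.62,0.93,0,0,0,0]
    - [1,0.62,0.93,0,0,0,0]
    - [1,0.62,0.93,0,0,0,0]
    - [1,0.62,0.93,0,0,0,0]
    - [1,0.62,0.93,0,0,0,0]
    - [1,0.62,0.93,0,0,0,0]
    - [1,0.62,0.93,0,0,0,0]

```text
clock: 10.45
position: [0.4955, 0.1596, 0.1782]
ee_rot: [-0.105, -3.139, -0.001]
force: [0.1, 0.4, -0.5]
width: 0.998
gripper_force: 0.0
```

>>> carry_out:
  commands:
    - [1,0.62,0.93,0,0,0,0]
    - [1,0.62,0.93,0,0,0,0]
    - [1,0.62,0.93,0,0,0,0]
    - [1,0.62,0.93,0,0,0,0]
    - [1,0,0,0,0,0,-0.9]
    - [1,0,0,0,0,0,-0.9]
    - [1,0,0,0,0,0,-0.9]
    - [1,0,0,0,0,0,-0.9]

```text
clock: 11.25
position: [0.4404, 0.2555, 0.1781]
ee_rot: [0.465, -3.106, -0.0]
force: [1.0, -0.5, 0.5]
width: 1.002
gripper_force: 0.0
```

>>> carry_out:
  commands:
    - [1,0,0,0,0,0,-0.8]
    - [1,0,0,0,0,0,0]
    - [1,0,0,0,0,0,0]

```text
clock: 11.55
position: [0.4408, 0.2551, 0.1781]
ee_rot: [0.578, -3.087, -0.0]
force: [0.6, -0.6, 0.4]
width: 0.997
gripper_force: 0.0
```

```bash
cat >> h.py <<'E'
def rel(xy,yaw,s):  # target point seen in tool axes (m)
    M=Rn.from_rotvec(s["ee_rot"]).as_matrix(); d=M.T@(np.r_[xy]-s["position"]); print("to go in tool axes mm",np.round(d*1e3,1),"yaw err",np.round((np.arctan2(M[1,0],M[0,0])-yaw+np.pi)%(2*np.pi)-np.pi,3))
E
python3 - <<'E'
from h import *
s=rep(); rel((.4271,.2811,.004),np.pi+.373,s)
im=arm.get_image("top"); P=cloud(im)[195:262,295:395]
m=(P[...,2]>.062)&(P[...,2]<.08); Q=P[m][:,:2]@FR.T-FO; e=Q[Q[:,0]<-.05]; print("ears y",np.sort(e[:,1]*1e3).round(1)[[0,3,-4,-1]],Q.min(0),Q.max(0))
E
```

```text
11.55 in flask mm [-184.8  161.6  178.1] tool x yaw in flask -2.704 zaxis [-0.001  0.    -1.   ] F [ 0.6 -0.6  0.4] w 0.997 0.0
to go in tool axes mm [  3.3  29.1 174.2] yaw err -0.003
ears y [-8.  -7.7  6.   6.4] [-0.07510293 -0.06062265] [0.04488194 0.05960186]
```

>>> carry_out:
  commands:
    - [1,0.07,0.58,0,0,0,0]
    - [1,0.06,0.58,0.2,0,0,0]
    - [1,0,0,0.9,0,0,0]
    - [1,0,0,0.9,0,0,0]
    - [1,0,0,0.9,0,0,0]
    - [1,0,0,0.9,0,0,0]
    - [1,0,0,0.9,0,0,0]
    - [1,0,0,0.9,0,0,0]

```text
clock: 12.4
position: [0.4276, 0.281, 0.0374]
ee_rot: [-0.579, 3.088, 0.0]
force: [0.8, 0.4, -0.6]
width: 0.999
gripper_force: 0.0
```

>>> carry_out:
  commands:
    - [1,0,0,0.8,0,0,0]
    - [1,0,0,0.3,0,0,0]
    - [1,0,0,0,0,0,0]

```text
clock: 12.7
position: [0.427, 0.2804, 0.01]
ee_rot: [0.58, -3.086, 0.001]
force: [0.5, 0.0, 0.5]
width: 0.997
gripper_force: 0.0
```

Run:
```python
from h import *
s=rep(); rel((.4271,.2811,.004),np.pi+.373,s)
```

```text
12.7 in flask mm [-200.2  185.9   10. ] tool x yaw in flask -2.703 zaxis [-0.002 -0.001 -1.   ] F [0.5 0.  0.5] w 0.997 0.0
to go in tool axes mm [-0.3  0.6  6. ] yaw err -0.002
```

>>> carry_out:
  commands:
    - [1,0,0,0.2,0,0,0]
    - [0,0,0,0,0,0,0]
    - [0,0,0,0,0,0,0]
    - [0,0,0,0,0,0,0]
    - [0,0,0,0,0,0,0]
    - [0,0,0,0,0,0,0]
    - [0,0,0,0,0,0,0]
    - [0,0,0,0,0,0,0]
  squeeze: 30

```text
clock: 13.5
position: [0.4276, 0.2808, 0.006]
ee_rot: [-0.581, 3.087, 0.0]
force: [-0.9, -0.4, 5.9]
width: 0.442
gripper_force: 9.4
```

>>> carry_out:
  commands:
    - [0,0,0,0,0,0,0]
    - [0,0,0,0,0,0,0]
    - [0,0,0,0,0,0,0]
    - [0,0,0,0,0,0,0]

```text
clock: 13.9
position: [0.4278, 0.2813, 0.0061]
ee_rot: [-0.582, 3.087, 0.001]
force: [-0.7, 1.4, 5.6]
width: 0.204
gripper_force: 29.8
```

Run:
```python
from h import *
s=rep(); rel((.4271,.2811,.004),np.pi+.373,s); im=arm.get_image("scene"); save(im,"s1.png"); cv2.imwrite("pics/s1c.png",cv2.resize(im["pixels"][170:350,220:540,::-1],(800,450)))
```

```text
13.9 in flask mm [-199.5  186.8    6.1] tool x yaw in flask -2.702 zaxis [ 0.001  0.001 -1.   ] F [-0.7  1.4  5.6] w 0.204 29.827334582805634
to go in tool axes mm [0.7 0.  2.1] yaw err -0.0
```

View pics/s1c.png

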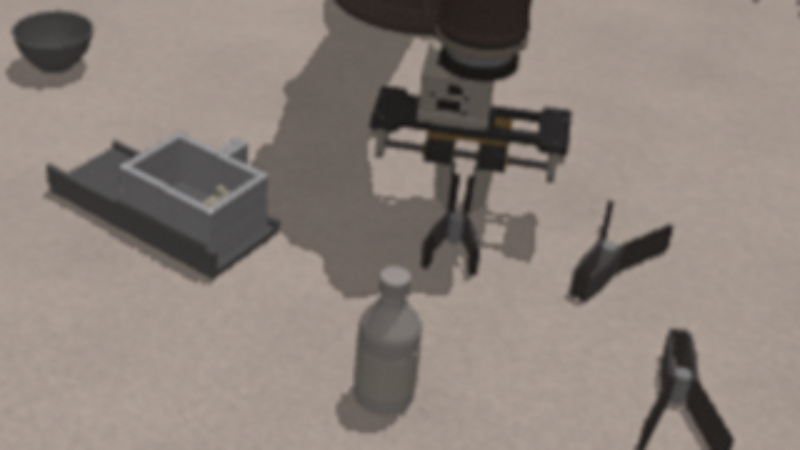

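The gripper reads about 19 mm, and the picture shows the clip at (458,225) with its jaws open, well clear of the bottle; the flask at (180,200) is closed. I'll lift the clip, turn it square to the flask and bring it in front of the ears.

>>> carry_out:
  commands:
    - [0,0,0,-0.4,0,0,0]
    - [0,0,0,-0.5,0,0,0]
    - [0,0,0,-0.4,0,0,0.6]
    - [0,0,0,0,0,0,0.9]
    - [0,0,0,0,0,0,0.9]
    - [0,0,0,0,0,0,0.9]
    - [0,0,0,0,0,0,0.7]
    - [0,0,0,0,0,0,0.4]

```text
clock: 14.75
position: [0.4278, 0.2809, 0.0392]
ee_rot: [0.111, 3.139, 0.001]
force: [0.2, -0.0, -0.2]
width: 0.204
gripper_force: 29.8
```

>>> carry_out:
  commands:
    - [0,0.1,-0.6,0,0,0,0]
    - [0,0.1,-0.9,0,0,0,0]
    - [0,0.1,-0.9,0,0,0,0]
    - [0,0.1,-0.9,0,0,0,0]
    - [0,0.1,-0.9,0,0,0,0]
    - [0,0.1,-0.9,0,0,0,0]
    - [0,0,-0.9,0,0,0,0]
    - [0,0,-0.8,0,0,0,0]

```text
clock: 15.55
position: [0.4004, 0.1101, 0.0388]
ee_rot: [-0.106, -3.14, 0.0]
force: [-0.3, -1.1, -0.6]
width: 0.207
gripper_force: 29.8
```

>>> carry_out:
  commands:
    - [0,0,-0.7,0,0,0,0]
    - [0,0,0,0,0,0,0]
    - [0,0,0,0,0,0,0]

```text
clock: 15.85
position: [0.3999, 0.0942, 0.0387]
ee_rot: [0.108, 3.139, 0.001]
force: [0.5, 0.0, -1.5]
width: 0.204
gripper_force: 29.8
```

Run:
```python
from h import *
s=rep(); im=arm.get_image("top"); save(im,"top2.png"); cv2.imwrite("pics/top2c.png",cv2.resize(im["pixels"][190:340,240:440,::-1],(800,600),interpolation=cv2.INTER_NEAREST))
import pickle; pickle.dump(im,open("top2.pkl","wb")); im=arm.get_image("scene"); save(im,"s2.png"); pickle.dump(im,open("s2.pkl","wb"))
```

```text
15.85 in flask mm [-214.8   -1.8   38.7] tool x yaw in flask 3.14 zaxis [ 0.  0. -1.] F [ 0.5  0.  -1.5] w 0.204 29.801767766475677
```

View pics/top2c.png

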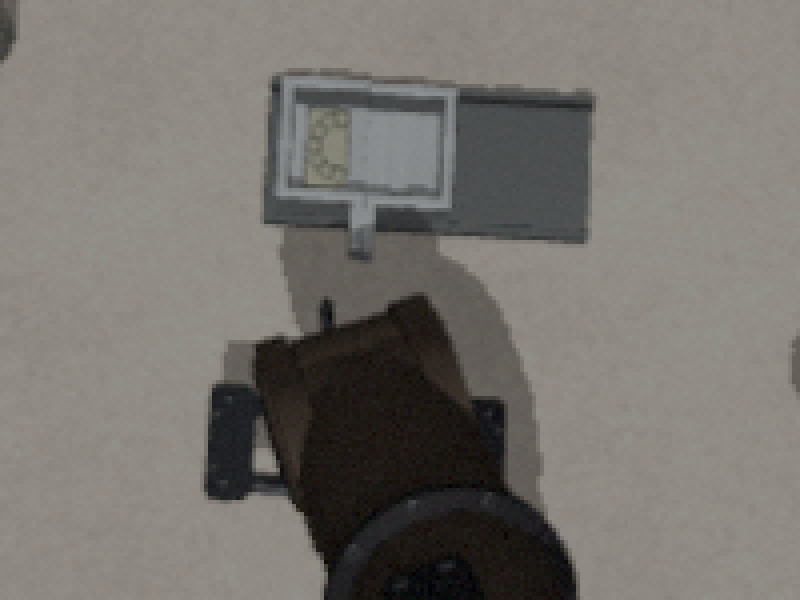

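The top view shows the closed flask with the joined ears at crop (361,230) and the left jaw at (327,315); the arm hides the right jaw. The scene camera's depth should show both jaws.

Run:
```python
from h import *
import pickle
np.set_printoptions(precision=1,suppress=True)
for n in("s2","top2"):
    im=pickle.load(open(n+".pkl","rb")); P=cloud(im); Q=(P[...,:2]-0)@FR.T-FO
    m=(im["range_z"]>0)&(P[...,2]>.02)&(P[...,2]<.075)&(Q[...,0]>-.19)&(Q[...,0]<-.08)&(abs(Q[...,1])<.05)
    X=np.c_[Q[m],P[m][:,2]]*1e3; v,u=np.nonzero(m); print(n,len(X),(u.min(),u.max(),v.min(),v.max()) if len(u) else 0)
    for a in range(-190,-80,10):
        q=X[(X[:,0]>=a)&(X[:,0]<a+10)]
        for side in(-1,1):
            k=q[q[:,1]*side>0]
            if len(k)>3: print(a,side,len(k),"y",np.percentile(k[:,1],[5,50,95]),"z",np.percentile(k[:,2],[5,50,95]))
    print("xmax",X[:,0].max())
    e=(im["range_z"]>0)&(P[...,2]>.065)&(P[...,2]<.075)&(Q[...,0]>-.074)&(Q[...,0]<-.05)&(abs(Q[...,1])<.03); print("ears",np.percentile(Q[e]*1e3,[3,50,97],axis=0))
im=pickle.load(open("s2.pkl","rb"));cv2.imwrite("pics/s2c.png",cv2.resize(im["pixels"][180:300,230:430,::-1],(800,480),interpolation=cv2.INTER_NEAREST))
```

```text
s2 401 (np.int64(318), np.int64(346), np.int64(210), np.int64(234))
-190 -1 8 y [-9.4 -5.5 -4.7] z [58.  62.1 63.8]
-190 1 26 y [ 4.5  7.9 10.5] z [37.  51.5 64. ]
-180 -1 7 y [-8.2 -6.8 -3.2] z [57.9 61.9 65. ]
-180 1 22 y [4.3 8.4 9.7] z [35.4 49.6 63.3]
-170 -1 19 y [-13.4  -9.1  -1.5] z [38.  60.3 63.8]
-170 1 19 y [ 1.4  9.6 11.9] z [40.5 61.7 64.5]
-160 -1 40 y [-15.6 -11.6  -2.5] z [36.5 51.  64.4]
-160 1 25 y [ 0.5  7.3 15.6] z [40.6 54.5 63.1]
-150 -1 40 y [-19.  -15.9 -11.5] z [35.6 51.3 63.6]
-150 1 15 y [14.1 18.3 20.6] z [36.6 52.2 63.3]
-140 -1 27 y [-21.2 -19.6 -16. ] z [34.  50.  64.2]
-140 1 18 y [18.9 20.7 22.2] z [38.2 50.7 63.4]
-130 -1 22 y [-23.2 -18.5 -16.4] z [37.3 52.5 63.5]
-130 1 17 y [19.1 23.7 25.1] z [34.6 57.5 64.2]
-120 -1 39 y [-24.5 -19.6 -16.2] z [36.2 51.9 63.3]
-120 1 39 y [20.5 25.3 28. ] z [36.4 51.  63.8]
-110 -1 8 y [-22.1 -21.5 -17.5] z [42.6 53.3 60.4]
-110 1 10 y [20.8 21.4 24.5] z [36.9 49.4 60.9]
xmax -105.89364760971299
ears [[-73.2  -7.2]
 [-61.8   3.5]
 [-50.9   9.3]]
top2 27 (np.int64(320), np.int64(337), np.int64(265), np.int64(271))
-130 1 9 y [16.1 18.9 21.7] z [50.7 63.4 66.2]
-120 1 15 y [16.6 21.9 24.8] z [50.1 62.4 66.4]
xmax -108.78439990892535
ears [[-72.3  -7.5]
 [-60.4   0.3]
 [-51.4   6.3]]
```

View pics/s2c.png

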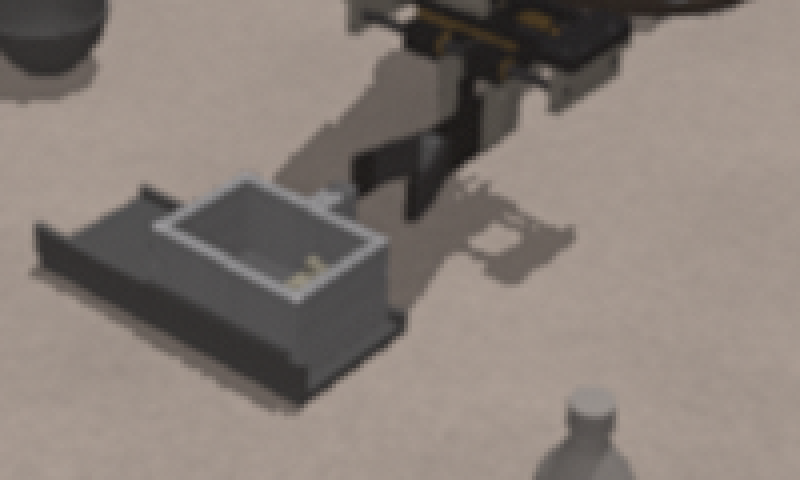

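The clip is carried level, z 34–64 mm. Its jaws are symmetric about the ears, inner faces about ±17 mm, and the tips are at x ≈ −107. Driving it in 55 mm.

>>> carry_out:
  commands:
    - [0,-0.3,0.02,0.05,0,0,0]
    - [0,-0.4,0,0.05,0,0,0]
    - [0,-0.4,0,0,0,0,0]
    - [0,-0.4,0,0,0,0,0]
    - [0,-0.4,0,0,0,0,0]
    - [0,-0.3,0,0,0,0,0]
    - [0,0,0,0,0,0,0]
    - [0,0,0,0,0,0,0]

```text
clock: 16.75
position: [0.4546, 0.0913, 0.0356]
ee_rot: [-0.107, -3.139, 0.0]
force: [0.3, -0.3, -1.1]
width: 0.206
gripper_force: 29.8
```

Run:
```python
from h import *
s=rep(); im=arm.get_image("scene"); cv2.imwrite("pics/s3c.png",cv2.resize(im["pixels"][180:300,230:430,::-1],(800,480),interpolation=cv2.INTER_NEAREST))
P=cloud(im);Q=P[...,:2]@FR.T-FO
m=(im["range_z"]>0)&(P[...,2]>.028)&(P[...,2]<.066)&(Q[...,0]>-.19)&(Q[...,0]<-.047)&(abs(Q[...,1])<.05)&(im["pixels"].max(-1)<90)
X=np.c_[Q[m],P[m][:,2]]*1e3
for a in range(-120,-40,10):
    q=X[(X[:,0]>=a)&(X[:,0]<a+10)]
    if len(q): print(a,len(q),np.percentile(q,[3,50,97],axis=0)[:,1:].round(1).tolist())
```

```text
16.75 in flask mm [-160.    -0.9   35.6] tool x yaw in flask 3.141 zaxis [-0.001 -0.    -1.   ] F [ 0.3 -0.3 -1.1] w 0.206 29.801811575889587
-120 26 [[-9.2, 32.0], [7.5, 56.9], [11.0, 60.7]]
-110 70 [[-12.8, 33.4], [-2.2, 52.8], [14.3, 61.3]]
-100 27 [[-15.9, 34.3], [12.4, 54.9], [18.4, 59.9]]
-90 18 [[-21.5, 35.3], [19.3, 54.6], [21.7, 61.6]]
-80 25 [[-22.5, 46.2], [22.0, 57.6], [23.9, 61.8]]
-70 31 [[-24.1, 49.8], [9.1, 59.3], [25.0, 65.4]]
-60 8 [[-17.2, 60.1], [9.8, 60.4], [25.6, 64.7]]
```

View pics/s3c.png

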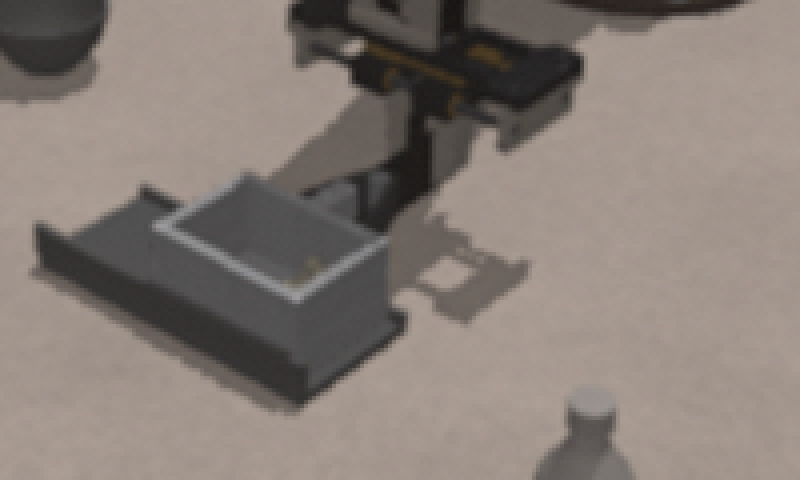

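The picture shows the jaws on both sides of the ears at crop (335,200), with no contact force and the flask still closed. I'll release slowly.

>>> carry_out:
  commands:
    - [0.3,0,0,0,0,0,0]
    - [0.4,0,0,0,0,0,0]
    - [0.5,0,0,0,0,0,0]
    - [0.6,0,0,0,0,0,0]
    - [0.8,0,0,0,0,0,0]
    - [1,0,0,0,0,0,0]
    - [1,0,0,0,0,0,0]
    - [1,0,0,0,0,0,0]

```text
clock: 17.6
position: [0.4549, 0.0914, 0.0357]
ee_rot: [0.107, 3.14, 0.0]
force: [-0.4, -0.5, -0.2]
width: 0.855
gripper_force: 0.0
```

>>> carry_out:
  commands:
    - [1,0,0,0,0,0,0]
    - [1,0,0,0,0,0,0]
    - [1,0,0,-0.4,0,0,0]
    - [1,0,0,-0.6,0,0,0]
    - [1,0,0,-0.8,0,0,0]
    - [1,0,0,-0.8,0,0,0]
    - [1,0,0,-0.8,0,0,0]
    - [1,0,0,-0.8,0,0,0]

```text
clock: 18.4
position: [0.4548, 0.0914, 0.1423]
ee_rot: [0.107, 3.139, 0.0]
force: [0.3, 0.5, 0.0]
width: 1.0
gripper_force: 0.0
```

>>> carry_out:
  commands:
    - [1,0,0,-0.8,0,0,0]
    - [1,0.4,0.8,-0.8,0,0,0]
    - [1,0.4,0.8,-0.8,0,0,0]
    - [1,0.4,0.8,0,0,0,0]
    - [1,0.4,0.8,0,0,0,0]
    - [1,0.4,0.8,0,0,0,0]
    - [1,0.4,0.8,0,0,0,0]
    - [1,0,0,0,0,0,0]

```text
clock: 19.2
position: [0.4018, 0.2179, 0.2014]
ee_rot: [0.1, 3.14, 0.002]
force: [0.2, -0.2, 0.0]
width: 0.998
gripper_force: 0.0
```

Run:
```python
from h import *
s=rep(); im=arm.get_image("top"); cv2.imwrite("pics/top4c.png",cv2.resize(im["pixels"][190:310,240:400,::-1],(800,600),interpolation=cv2.INTER_NEAREST))
for n,im in(("top",im),("scene",arm.get_image("scene"))):
    P=cloud(im);Q=P[...,:2]@FR.T-FO
    m=(im["range_z"]>0)&(P[...,2]>.025)&(P[...,2]<.066)&(Q[...,0]>-.21)&(Q[...,0]<-.047)&(abs(Q[...,1])<.06)&(im["pixels"].max(-1)<110)
    X=np.c_[Q[m],P[m][:,2]]*1e3; print(n,X.min(0),X.max(0))
    for a in range(-190,-40,10):
        q=X[(X[:,0]>=a)&(X[:,0]<a+10)]
        if len(q)>3: print(a,len(q),np.percentile(q,[3,50,97],axis=0)[:,1:].round(1).tolist())
    e=(P[...,2]>.066)&(P[...,2]<.075)&(abs(Q[...,1])<.08)&(abs(Q[...,0])<.09); x=Q[e]*1e3; print("tops",x.min(0),x.max(0),"ears",np.percentile(x[x[:,0]<-50],[3,97],axis=0))
```

```text
19.2 in flask mm [-221.2  121.9  201.4] tool x yaw in flask 3.145 zaxis [ 0.     0.001 -1.   ] F [ 0.2 -0.2  0. ] w 0.998 0.0
top [-183.22379636  -24.76802128   25.22679585] [-50.20747019  44.94546529  65.94318809]
-190 9 [[-24.2, 49.6], [-19.3, 58.2], [23.9, 63.4]]
-180 15 [[-21.8, 35.3], [-18.7, 60.8], [23.0, 64.7]]
-170 17 [[-20.1, 47.4], [16.4, 59.8], [21.9, 64.8]]
-160 20 [[-18.2, 43.2], [-12.7, 58.6], [19.8, 64.3]]
-150 15 [[-17.5, 54.3], [-12.1, 61.1], [16.6, 65.9]]
-140 17 [[-14.4, 36.4], [-8.7, 59.3], [15.4, 64.8]]
-130 15 [[-12.9, 46.4], [7.6, 58.1], [12.3, 63.6]]
-120 31 [[-10.7, 34.2], [-0.3, 56.8], [11.2, 64.5]]
-110 26 [[-11.1, 54.1], [0.7, 59.6], [11.8, 63.1]]
-100 14 [[-14.0, 38.8], [-0.1, 59.7], [14.9, 63.2]]
-90 16 [[-14.6, 51.3], [0.5, 59.4], [15.6, 62.9]]
-80 26 [[-14.0, 27.7], [2.3, 56.8], [16.1, 64.7]]
-70 26 [[-14.5, 40.4], [-0.1, 57.2], [16.4, 64.9]]
-60 17 [[-15.9, 34.3], [8.6, 59.9], [31.4, 64.0]]
tops [-80.96982611 -60.47987623] [44.48729614 59.58008614] ears [[-74.50804969  -7.6739084 ]
 [-52.07794443   8.42133905]]
scene [-185.07214958  -22.20461727   29.
[... 186 characters left out ...]
47.6], [24.7, 61.5]]
-160 45 [[-14.9, 34.4], [18.1, 51.2], [22.1, 60.8]]
-150 50 [[-13.0, 32.5], [16.2, 48.2], [21.2, 60.2]]
-140 41 [[-12.0, 31.7], [14.7, 50.2], [18.1, 61.6]]
-130 37 [[-9.5, 32.2], [12.7, 51.1], [16.6, 60.8]]
-120 40 [[-9.8, 34.4], [11.6, 53.2], [15.1, 61.3]]
-110 57 [[-10.9, 34.6], [1.5, 53.4], [14.9, 60.4]]
-100 38 [[-11.7, 32.8], [13.3, 49.3], [16.4, 61.1]]
-90 19 [[14.2, 36.3], [16.1, 45.5], [18.3, 59.4]]
-80 17 [[7.1, 44.3], [15.4, 57.3], [18.0, 64.1]]
-70 22 [[6.8, 52.1], [13.4, 58.8], [18.2, 64.0]]
-60 9 [[7.1, 56.7], [10.0, 59.5], [18.1, 64.6]]
tops [-75.70144484 -60.86294723] [46.29431765 62.63452355] ears [[-72.00761888  -6.97957466]
 [-50.59476442   9.98963384]]
```

View pics/top4c.png

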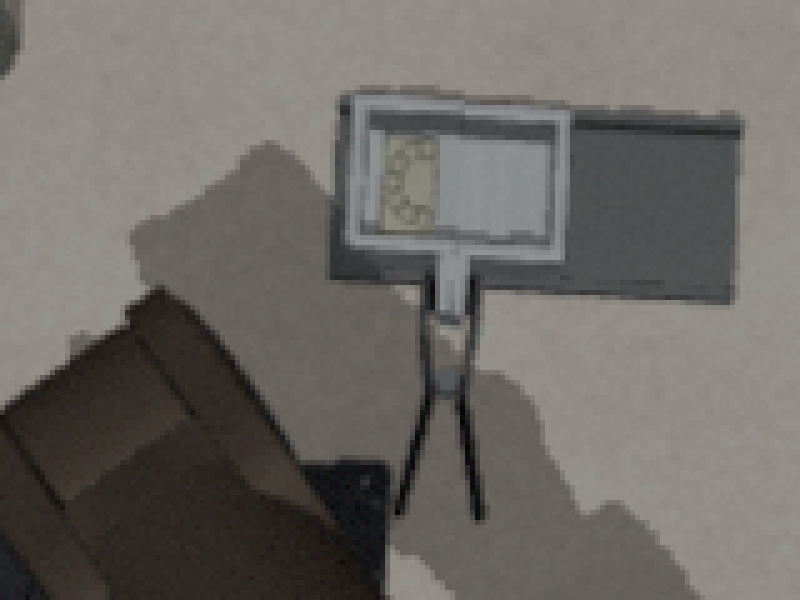

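The picture shows the flask closed and the clip square across both ears at crop (450,290), its handles straight back and the gripper clear. I'll hand the job in.

```bash
python3 -c "
from cell import arm
print(arm.sign_off())"
```

```text
the job is handed in; nothing more can be done
None
```

The flask is closed and the clip is gripping both ears, square to the flask; I handed the job in at about 19 s of the 58 s allowed, but the hand-in gave no verdict.

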